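# Turn a bored rail in its jig and check the second bore with a bore camera

## Task

The bore at the taped end of this stool rail has been checked; turn the rail end for end in the boring jig, pushed home against the end stop and both fence blocks so that the bore at its plain end stands under the guide bush. Then take the bore camera from its rack and, without touching the bush or the wood, lower its stem upright through the bush into that bore until the white depth band is level with the top of the bush. Finish still holding it there, steady and centred; leave the other things on the bench alone.

Things in the scene. Friction and masses are not known exactly. Their poses are not given: they have to be found in the camera images.
- jig: Boring jig, fixed. Plywood bed 130 x 290 mm, 18 mm thick; origin on the bench below the centre of a fully seated rail; x points across the rail to the fence, y along it to the end stop, z up. The side away from the fence (-x) is open: the bed ends at x = -59 mm, and a rail slides in and out there sideways, flat on the bed, under the bridge. Seated, the rail's top is 58 mm above the bench
- stop_face (a point): Point on the face of the dark wooden end stop that the rail's end meets: jig y = +110 mm, 38 mm above the bench. The stop spans jig x from -25 to +45 mm and is 46 mm above the bench at its top
- fence_face (a point): Point in the plane of the fence faces that the rail's side meets: jig x = +22.5 mm, y = 0, 38 mm above the bench. Two dark wooden fence blocks, both from x = +22.5 to +62.5 mm: one from y = +42 to +105 mm, 64 mm high above the bench, the other from y = -110 to -74 mm, 48 mm high; between them it is open, with room for a finger
- bridge (a point): Centre of the underside of the level aluminium bridge, 64 mm above the bench (6 mm above a seated rail). The bridge is 12 mm thick, carried by the taller fence block, and spans jig x from -28 to +63 mm, y from +44 to +96 mm; two star knobs on it at jig x = +46 mm rise to 88 mm above the bench
- bush_top (a point): Centre of the guide bush's mouth: a dark steel ring on the bridge, outside diameter 36 mm, hole 20 mm diameter straight down through ring and bridge; 84 mm above the bench, at x = 0, y = +70 mm of the jig
- rail: Loose light-brown wooden rail 45 x 220 x 40 mm, 0.2 to 0.35 kg, lying flat in the jig; origin at the centre of its underside, y along its length to the taped end, z up. A 20 mm round bore goes right down through it at each end, mid-width, 40 mm from the end. Blue tape, 18 mm wide, round the +y end. It starts with the taped end near the stop; done right, its y points away from the stop
- plain_bore (a point): Centre of the upper mouth of the bore at the plain end (rail y = -70 mm, on its top face)
- taped_bore (a point): Centre of the upper mouth of the bore at the taped end (rail y = +70 mm, on its top face)
- plain_end (a point): Centre of the rail's plain end face (rail y = -110 mm, half its height)
- rack: Fixed dark wooden rack 80 x 132 mm; its top board, 110 mm above the bench, has a 16 mm hole in the middle, in which the bore camera hangs by its collar (the small holes beside it are empty). Origin at the underside, below that hole; y along its length
- borecam: Loose rigid bore camera, 0.12 kg, upright in the rack: steel stem 8 mm diameter reaching 84 mm down from an aluminium collar (38 mm diameter, 6 mm thick); above it a round black grip, 30 mm diameter, from 6 to 70 mm over the collar's underside, and a 3 mm cap. Origin on the axis at the collar's underside, z up. Hold it by the black grip
- lens_tip (a point): Lower end of the stem, on its axis, 84 mm below the origin of the bore camera
- depth_band (a point): Middle of the white band, 3 mm high, round the stem, 56 mm above the lens tip; with it level with the bush top the tip stands 10 mm above the jig's bed
- sanding_block: Brown cork sanding block, 63 x 112 x 32 mm, origin at its underside; leave alone
- offcut: Dark brown wooden offcut lying on the bench, 38 x 110 x 18 mm, origin at its underside; leave alone
- square: Combination square lying flat, 142 x 200 x 19 mm, origin at its underside; leave alone

How it is judged:
On the way, in this order (a step that is already met when the one before it is completed fails the run):
1. the rail lies turned in the jig, flat on the bed, plain end home against the stop and side home against the fence (y of plain_end in the frame of jig above 0.107 m and x of plain_end in the frame of jig above -0.003 m and horizontal distance between plain_bore and bush_top below 0.0035 m and angle between the y axis of rail and the y axis of jig, either way round below 0.03 rad and height (world z) of each of plain_bore, taped_bore below 0.0605 m), for 0.2 s.
2. the bore camera is lifted out of its rack (height (world z) of lens_tip above 0.09 m and contact force between borecam and the fingers above 1 N and contact force between borecam and rack below 0.1 N), for 0.1 s.
At the end, for the whole second after the job is handed in: Rail flat in the jig, plain end and side within 3 mm of stop and fence (0.03 rad), its bore within 3.5 mm of the bush axis; bore camera held still, upright (0.08 rad), touching neither jig nor rail, tip and band within 3.5 mm of the bush axis, band within 6 mm of the bush top's height (all of step 1 and horizontal distance between each of lens_tip, depth_band and bush_top below 0.0035 m and z of depth_band in the frame of bush_top between -0.006 and 0.006 m and angle between borecam's own z axis and vertical below 0.08 rad and linear speed of borecam below 0.02 m/s and contact force between borecam and the fingers above 1 N and contact force between borecam and jig below 0.1 N and contact force between borecam and rail below 0.1 N); the arm keeps its last pose, push and grip.
It fails at once if the bore camera touches the jig or its bush (contact force between borecam and jig above 0.5 N).
It fails at once if the bore camera touches the rail (contact force between borecam and rail above 0.5 N).
It fails at once if the sanding block, the offcut or the square is moved (distance of any of sanding_block, offcut, square from where it was at the start of the episode above 0.015 m).
It also fails if it takes over 70 s, if anything falls off the work surface, if the arm or the gripper's body presses on something with over 40 N, if the wrist force passes 120 N, or if a joint passes its speed limit or range.

## Robot

A 6-joint arm with a two-finger parallel gripper is mounted at the origin on a cart in front of the work surface, level with it; the furniture and walls round the work are solid. World frame = base frame: x ahead of the robot, y to its left, z up, the work surface at z = 0. Lengths are in m, angles in rad, forces in N, time in s.
With the tool pointing down it reaches from about 0.3 to 0.875 m from the base axis. Payload 6.4 kg.
Tool frame: the origin (TCP) lies midway between the tips of the shut fingers; the grasp point (between the pads) lies 19 mm behind it (ctrl.hold_point_z is the distance from the TCP to the grasp point, in m); z points along the fingers, y is the line along which they close (so a half turn about z gives the same grasp; the last joint's range is limited). The gripper opens to 85 mm and grips with 20 to 120 N. Pads are 22 mm wide; open, the fingers measure 114 mm over their backs; the gripper's body (76 mm by 85 mm) begins 54 mm behind the grasp point. The pads swing forward as they close: fully open they stand 13 mm farther back than shut.
Start: joints at [1.129, 0.181, 1.607, -0, 1.354, -0.206], TCP at [0.134, 0.559, 0.231] pointing down, gripper open.
Joint ranges: [-2.99, 2.99], [-0.89, 2.07], [0.3, 2.58], [-1.14, 4.28], [0, 2.63], [-3.12, 3.12]. Speed limits (rad/s): [2.57, 2.57, 3.01, 3.14, 3.14, 3.14].

## Interface

Orientations are given as a unit quaternion [w, x, y, z].
In Python, from bench import ctrl gives the robot as it stands.
- The arm moves only by the tool carry_out, never from a script. Its argument "plan" is text: rows parted by semicolons, each of 6 numbers parted by spaces: the shift along the tool's x, y, z as a fraction of full scale, then the turn, a rotation vector about the tool's x, y, z as a fraction of full scale. A call has exactly 8 rows; each row shifts and turns the commanded pose from where the row before left it, along the tool's axes as they then stand; what a row does not reach is not made up. Full scale, the value 1, is 40 mm for a shift and 0.1 rad for a turn. A row lasts 1/12 s, in which the tool goes at most 41.7 mm and 7.16 degrees, less where a joint would pass 70% of its speed; a pose out of reach is approached as far as the arm can. A call with a number of a shift or a turn outside -1 to 1 is refused whole. A call with a gripper value outside its range is refused whole. "claw" is the gripper's target within -1 to 1 (shut at 1, half-way at 0, fully open at -1), set as the call begins (left out, the last holds). The fingers move at their own pace and stop on an object; the grip force is fixed at half the most. Time passes only in rows, so rows that do not move let the fingers close, or fill a call up. It gives the time, the measured TCP pose, the force, the opening and the grip force at its end, in the units of the state.
- ctrl.get_obs(): the state, without advancing time (a new reading comes with each control period).
- ctrl.camera(name): name is "side" or "top" or "wrist"; returns a dict with "pixels" (400x640x3 uint8, red, green, blue), "mtx" (3x3 intrinsics, pixels), "R" (3x3) and "t" (3): a world point X has camera coordinates R X + t. Camera axes: x right, y down, z forward; pixel columns grow to the right and rows downward; lengths in m; the calibration is good to about 2 mm. A picture is of the moment at which its call begins. There is no depth.
- ctrl.hand_in(): hands the job in; it is judged then, once.
The state is a dict: "time_s": time; "q": joint angles; "dq": joint speeds; "joint_efforts": joint torques, N m; "eef_pos": TCP position; "eef_rot": TCP orientation; "wrist_force": force on the tool from outside, world axes, zero at the start; "torque": the same for the moment, N m; "opening": opening from 0.0 (shut) to 1.0 (fully open); "grasp_force": force on a finger pad.
Only numpy, scipy, OpenCV 4.12 (cv2) and the standard library are available. Lean on these libraries where they do the work, as an engineer would, in place of code of your own. Each camera call takes 0.05 s, during which the arm holds its last target. There are 200 camera calls.

## Working session

There is one attempt and no reset: what is moved stays moved. The work goes in short steps, Python scripts to look and compute and a tool call to move; the robot and the scene stay as the last step left them, time stands still between calls to the robot, and variables do not carry over. Pictures are saved under pics/ and viewed, at most 10 in all, crops included, and the job is handed in when it is done.

Besides the shell and the picture viewer there is one more tool, called after "Call:" as a command line: name --argument value ..., lists and objects as JSON in quotes. carry_out: Moves the arm, as the interface text tells. Shift numbers are shares of 40 mm and turn numbers shares of 0.1 rad, none past 1 either way. Its arguments: {"type":"object","properties":{"plan":{"type":"string"},"claw":{"type":"number"}},"required":["plan"]}

```bash
mkdir -p pics; ls; cat > h.py <<'E'
import numpy as np, cv2, json
from bench import ctrl
from scipy.spatial.transform import Rotation as Rn
def shot(name,fn):
    c=ctrl.camera(name); cv2.imwrite(f'pics/{fn}.png',c['pixels'][:,:,::-1])
    np.savez(f'pics/{fn}.npz',mtx=c['mtx'],R=c['R'],t=c['t']); return c
def ray(fn,u,v,z):
    d=np.load(f'pics/{fn}.npz'); C=-d['R'].T@d['t']; r=d['R'].T@np.linalg.inv(d['mtx'])@[u,v,1]
    return C+r*(z-C[2])/r[2]
def proj(fn,X):
    d=np.load(f'pics/{fn}.npz'); p=d['mtx']@(d['R']@np.array(X)+d['t']); return p[:2]/p[2]
E
python3 - <<'E'
from h import *
for n in ['top','side','wrist']:
    c=shot(n,n+'0'); print(n,-c['R'].T@c['t'])
o=ctrl.get_obs(); print(o['eef_pos'],o['eef_rot'],o['opening'],ctrl.hold_point_z)
E
```

```text
pics
top [ 0.42625121 -0.17453733  1.3327433 ]
side [0.5709629  1.01000096 0.89078234]
wrist [0.07130755 0.57447066 0.37372325]
[0.13413344 0.5587037  0.23056031] [-2.15657734e-04  1.17632792e-01  9.93056925e-01 -6.50512482e-04] 0.9976377965813168 0.0187
```

View pics/top0.png

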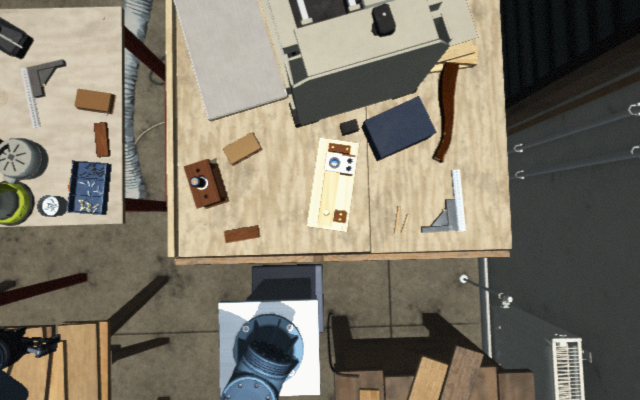

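View pics/side0.png

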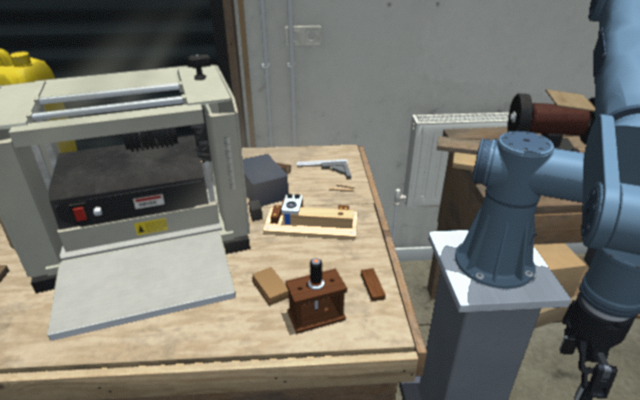

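```bash
python3 - <<'E'
from h import *
im=cv2.imread('pics/top0.png')
cv2.imwrite('pics/c1.png',cv2.resize(im[125:245,180:370],None,fx=4.2,fy=4.2,interpolation=cv2.INTER_CUBIC)[:600,:800])
E
```

```text
(no output)
```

View pics/c1.png

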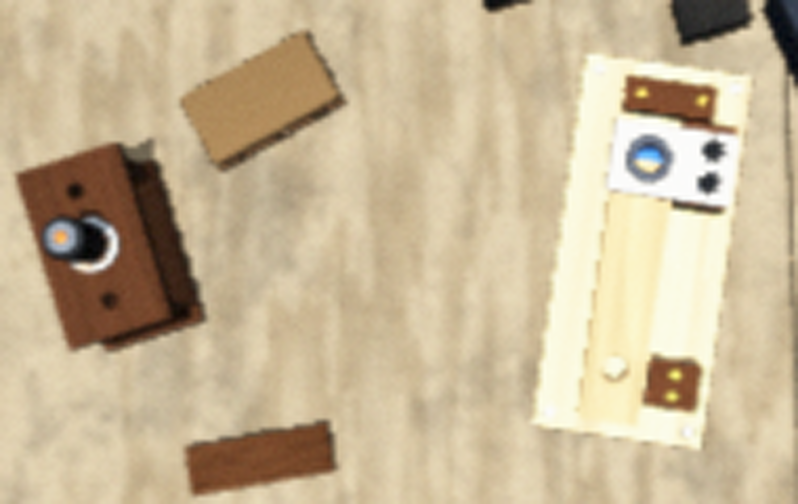

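```bash
python3 - <<'E'
from h import *
P=lambda u,v,z: ray('top0',180+u/4.2,125+v/4.2,z)
TL,TR,BR,BL=[P(*p,.018)[:2] for p in [(586,55),(749,73),(702,448),(535,425)]]
print(TL,TR,BR,BL, np.linalg.norm(TL-TR),np.linalg.norm(TL-BL))
for e in (TL-BL,TR-BR): print('yaw yaxis',np.arctan2(e[1],e[0]))
b=P(650,157,.084); pb=P(615,368,.058); print('bush',b,'plain',pb, np.linalg.norm((b-pb)[:2]))
for p in [(17,175),(120,144),(172,320),(70,348)]: print('rack',P(*p,.11))
print('cam',P(97,245,.113),P(62,238,.183))
print('cork',[P(*p,.032)[:2].round(3) for p in [(182,100),(305,33),(343,98),(222,165)]])
print('off',[P(*p,.018)[:2].round(3) for p in [(188,447),(328,424),(334,466),(194,492)]])
E
```

```text
[ 0.66891692 -0.18124106] [ 0.65150707 -0.30643372] [ 0.36461516 -0.26114416] [ 0.38575775 -0.13434556] 0.12639740796383292 0.28701621561110113
yaw yaxis -0.16412557648833948
yaw yaxis -0.15657069706436155
bush [ 0.58044342 -0.22549431  0.084     ] plain [ 0.42738303 -0.19592056  0.058     ] 0.15589127552936577
rack [0.57685629 0.2270912  0.11      ]
rack [0.59703996 0.15349276 0.11      ]
rack [0.47035412 0.1185398  0.11      ]
rack [0.45253171 0.19109669 0.11      ]
cam [0.52500268 0.17007239 0.113     ] [0.52468651 0.1735963  0.183     ]
cork [array([0.64 , 0.127]), array([0.689, 0.032]), array([0.638, 0.005]), array([0.59 , 0.097])]
off [array([0.377, 0.13 ]), array([0.391, 0.023]), array([0.359, 0.019]), array([0.342, 0.126])]
```

```bash
cat >> h.py <<'E'
def go(x,y,z,ang=None):
    "total tool-axis shift (units of 40 mm) and turn (units of 0.1 rad) to a tool-down pose"
    o=ctrl.get_obs(); w,*v=o['eef_rot']; R=Rn.from_quat([*v,w])
    d=R.inv().apply(np.array([x,y,z])-o['eef_pos'])/.04
    m=R.as_matrix(); a=np.arctan2(m[1,1],m[0,1]); ang=a if ang is None else ang
    T=np.array([[-np.sin(ang),np.cos(ang),0],[np.cos(ang),np.sin(ang),0],[0,0,-1]]).T
    if ang is not None: T=np.column_stack([[-np.sin(ang),np.cos(ang),0],[np.cos(ang),np.sin(ang),0],[0,0,-1]])
    if np.linalg.det(T)<0: T[:,0]*=-1
    r=(R.inv()*Rn.from_matrix(T)).as_rotvec()/.1
    print('shift',d.round(2),'turn',r.round(2),'ang',round(a,3),'tcp',np.round(o['eef_pos'],4),'t',round(o['time_s'],2),'q6',round(o['q'][5],2),'F',np.round(o['wrist_force'],1),'op',round(o['opening'],3))
E
python3 -c "
from h import *
go(.497,-.207,.24,1.41)"
```

```text
shift [-13.29 -16.49  -0.22] turn [-0.01 -0.   -0.75] ang 1.335 tcp [0.1341 0.5587 0.2306] t 0.15 q6 -0.21 F [-0.2 -0.4  0.2] op 0.998
```

Call:
carry_out --plan "-.55 -.69 0 0 0 0;-.55 -.69 0 0 0 0;-.55 -.69 0 0 0 0;-.55 -.69 0 0 0 0;-.55 -.69 0 0 0 0;-.55 -.69 0 0 0 0;-.55 -.69 0 0 0 0;-.55 -.69 0 0 0 0" --claw -1

```text
time_s: 0.82
eef_pos: [0.2539, 0.3017, 0.2311]
eef_rot: [0.0, 0.117, 0.993, -0.0]
wrist_force: [0.3, -1.0, -0.3]
opening: 0.997
grasp_force: 0.0
```

Call:
carry_out --plan "-.55 -.69 0 0 0 0;-.55 -.69 0 0 0 0;-.55 -.69 0 0 0 0;-.55 -.69 0 0 0 0;-.55 -.69 0 0 0 0;-.55 -.69 0 0 0 0;-.55 -.69 0 0 0 0;-.55 -.69 0 0 0 0"

```text
time_s: 1.48
eef_pos: [0.3737, 0.0457, 0.2314]
eef_rot: [0.0, 0.118, 0.993, 0.0]
wrist_force: [0.1, 0.1, 0.8]
opening: 0.998
grasp_force: 0.0
```

Call:
carry_out --plan "-.6 -.75 0 0 0 0;-.6 -.75 0 0 0 0;-.6 -.75 0 0 0 0;-.6 -.75 0 0 0 0;-.6 -.75 0 0 0 0;-.6 -.75 0 0 0 0;-.6 -.75 -.2 0 0 -.75;0 0 0 0 0 0"

```text
time_s: 2.15
eef_pos: [0.4898, -0.2021, 0.2399]
eef_rot: [0.001, 0.081, 0.997, -0.002]
wrist_force: [-0.5, 0.1, -0.2]
opening: 1.001
grasp_force: 0.0
```

```bash
python3 -c "
from h import *
shot('wrist','w1')
go(.497,-.207,.24,1.41)
im=cv2.imread('pics/w1.png');cv2.imwrite('pics/w1b.png',cv2.resize(im,(800,500)))"
```

```text
shift [-0.24 -0.16 -0.02] turn [-0.01  0.   -0.03] ang 1.407 tcp [ 0.4885 -0.199   0.2392] t 2.2 q6 -2.02 F [-1.  -0.3  0.2] op 0.998
```

View pics/w1b.png

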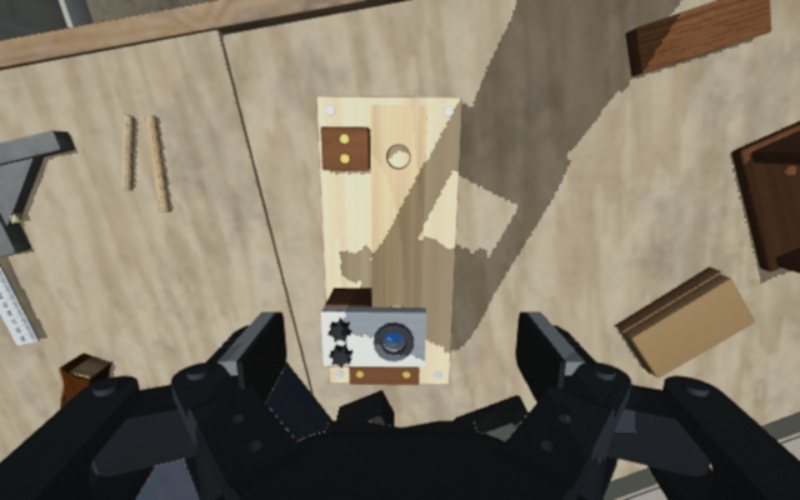

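```bash
python3 - <<'E'
from h import *
P=lambda u,v,z: ray('w1',u*.8,v*.8,z)
b=P(394,341,.084);p=P(399,156,.058);print('bush',b,'plain',p,np.linalg.norm((b-p)[:2]))
c=[P(*q,.018)[:2] for q in [(318,98),(461,98),(449,383),(331,383)]]; print(np.round(c,4))
for e in(c[3]-c[0],c[2]-c[1]):print(np.arctan2(e[1],e[0]),np.linalg.norm(e))
r=[P(*q,.058) for q in [(372,107),(371,286)]];e=r[1]-r[0];print('rail',np.arctan2(e[1],e[0]),r)
f=[P(*q,.048) for q in [(369,127),(369,170)]];print('fence lo',f); print('rail right edge',P(426,110,.058))
E
```

```text
bush [ 0.58118212 -0.22240865  0.084     ] plain [ 0.43006154 -0.19339413  0.058     ] 0.15388070673586982
[[ 0.3698 -0.2566]
 [ 0.3903 -0.1314]
 [ 0.6746 -0.1788]
 [ 0.6542 -0.3052]]
-0.16919324824818427 0.2885225353799515
-0.16546408537597365 0.28832070278112437
rail -0.18712084823088326 [array([ 0.38937095, -0.20846279,  0.058     ]), array([ 0.53762329, -0.23653227,  0.058     ])]
fence lo [array([ 0.40317907, -0.21427286,  0.048     ]), array([ 0.43750421, -0.22063324,  0.048     ])]
rail right edge [ 0.39850549 -0.16642865  0.058     ]
```

```bash
python3 -c "
from h import *
go(.499,-.206,.027,1.400)"
```

```text
shift [-0.29 -0.13  5.31] turn [-0.01  0.    0.07] ang 1.407 tcp [ 0.4885 -0.199   0.2392] t 2.2 q6 -2.02 F [-1.  -0.3  0.2] op 0.998
```

Call:
carry_out --plan "-.29 -.13 .5 0 0 0;0 0 .8 0 0 0;0 0 .8 0 0 0;0 0 .8 0 0 0;0 0 .8 0 0 0;0 0 .8 0 0 0;0 0 .5 0 0 0;0 0 .3 0 0 0"

```text
time_s: 2.87
eef_pos: [0.496, -0.2003, 0.0243]
eef_rot: [-0.002, 0.08, 0.997, 0.001]
wrist_force: [-0.8, 0.0, -0.6]
opening: 0.997
grasp_force: 0.0
```

Call:
carry_out --plan "0 0 0 0 0 0;0 0 0 0 0 0;0 0 0 0 0 0;0 0 0 0 0 0;0 0 0 0 0 0;0 0 0 0 0 0;0 0 0 0 0 0;0 0 0 0 0 0" --claw 1

```text
time_s: 3.53
eef_pos: [0.5, -0.204, 0.0296]
eef_rot: [0.002, 0.08, 0.997, -0.001]
wrist_force: [-0.8, 0.4, 6.3]
opening: 0.518
grasp_force: 63.4
```

Call:
carry_out --plan "0 0 0 0 0 0;0 0 0 0 0 0;0 0 0 0 0 0;0 0 0 0 0 0;0 0 0 0 0 0;0 0 0 0 0 0;0 0 0 0 0 0;0 0 0 0 0 0"

```text
time_s: 4.2
eef_pos: [0.4999, -0.204, 0.0296]
eef_rot: [0.002, 0.08, 0.997, -0.001]
wrist_force: [0.1, 0.7, 7.8]
opening: 0.519
grasp_force: 63.4
```

Call:
carry_out --plan "0 0 -.06 0 0 0;0 0 -.05 0 0 0;0 .1 0 0 0 0;0 .2 0 0 0 0;0 .2 0 0 0 0;0 .2 0 0 0 0;0 .2 0 0 0 0;0 .2 0 0 0 0"

```text
time_s: 4.87
eef_pos: [0.5053, -0.1582, 0.0315]
eef_rot: [-0.0, 0.08, 0.997, 0.0]
wrist_force: [-0.0, -0.1, -2.9]
opening: 0.515
grasp_force: 62.2
```

```bash
python3 -c "
from h import *
shot('side','s2');go(.513,-.125,.15,1.41)
im=cv2.imread('pics/s2.png');cv2.imwrite('pics/s2b.png',cv2.resize(im[150:290,220:420],None,fx=4,fy=4,interpolation=2))"
```

```text
shift [-0.06  0.82 -2.96] turn [ 0.01 -0.01  0.01] ang 1.411 tcp [ 0.5053 -0.1569  0.0314] t 4.92 q6 -1.94 F [-0.   1.5 -1.7] op 0.517
```

View pics/s2b.png

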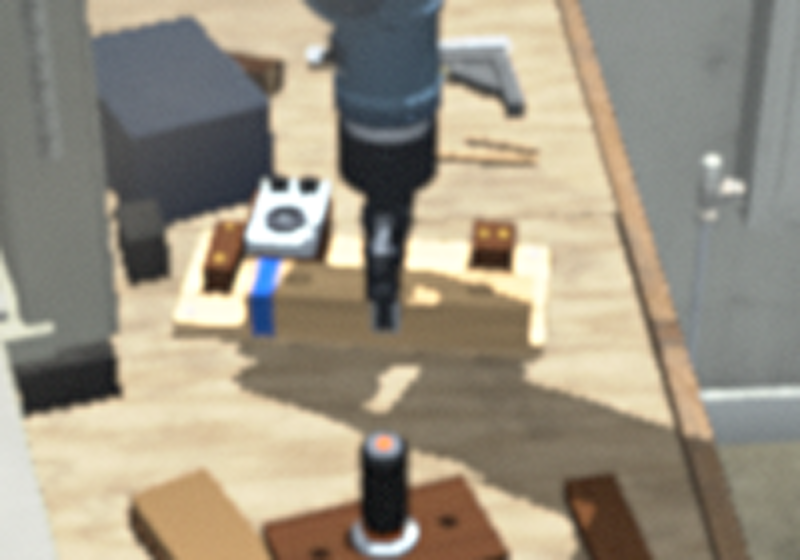

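Call:
carry_out --plan "0 .25 0 0 0 0;0 .25 0 0 0 0;0 .25 0 0 0 0;0 .2 -.3 0 0 0;0 .05 -.6 0 0 0;0 0 -.7 0 0 0;0 0 -.7 0 0 0;0 0 -.6 0 0 0"

```text
time_s: 5.58
eef_pos: [0.5122, -0.1194, 0.1505]
eef_rot: [0.001, 0.08, 0.997, -0.0]
wrist_force: [-0.0, 0.1, -1.6]
opening: 0.513
grasp_force: 62.1
```

Call:
carry_out --plan "0 0 0 0 0 .5;0 0 0 0 0 1;0 0 0 0 0 1;0 0 0 0 0 1;0 0 0 0 0 1;0 0 0 0 0 1;0 0 0 0 0 1;0 0 0 0 0 1"

```text
time_s: 6.25
eef_pos: [0.5119, -0.1195, 0.1486]
eef_rot: [0.0, 0.442, 0.897, 0.0]
wrist_force: [-0.2, -0.5, -1.7]
opening: 0.517
grasp_force: 62.0
```

Call:
carry_out --plan "0 0 0 0 0 1;0 0 0 0 0 1;0 0 0 0 0 1;0 0 0 0 0 1;0 0 0 0 0 1;0 0 0 0 0 1;0 0 0 0 0 1;0 0 0 0 0 1"

```text
time_s: 6.92
eef_pos: [0.5118, -0.1195, 0.1486]
eef_rot: [0.0, 0.756, 0.654, 0.0]
wrist_force: [0.6, -0.0, -2.2]
opening: 0.514
grasp_force: 62.0
```

Call:
carry_out --plan "0 0 0 0 0 1;0 0 0 0 0 1;0 0 0 0 0 1;0 0 0 0 0 1;0 0 0 0 0 1;0 0 0 0 0 1;0 0 0 0 0 1;0 0 0 0 0 1"

```text
time_s: 7.58
eef_pos: [0.5119, -0.1195, 0.1486]
eef_rot: [0.0, 0.951, 0.308, 0.0]
wrist_force: [-0.1, -0.3, -1.5]
opening: 0.517
grasp_force: 62.0
```

Call:
carry_out --plan "0 0 0 0 0 1;0 0 0 0 0 1;0 0 0 0 0 1;0 0 0 0 0 1;0 0 0 0 0 1;0 0 0 0 0 1;0 0 0 0 0 1;0 0 0 0 0 .5"

```text
time_s: 8.25
eef_pos: [0.5119, -0.1195, 0.1486]
eef_rot: [0.0, 0.998, -0.062, 0.0]
wrist_force: [-0.5, -0.1, -2.4]
opening: 0.521
grasp_force: 62.1
```

```bash
python3 -c "
from h import *
shot('wrist','w2');shot('top','t2');go(.513,-.125,.15,-1.737)
im=cv2.imread('pics/w2.png');cv2.imwrite('pics/w2b.png',cv2.resize(im,(800,500)))"
```

```text
shift [ 0.04  0.13 -0.04] turn [ 0.   -0.01  0.47] ang -1.69 tcp [ 0.5119 -0.1195  0.1485] t 8.35 q6 1.23 F [-0.4 -0.2 -2.6] op 0.517
```

View pics/w2b.png

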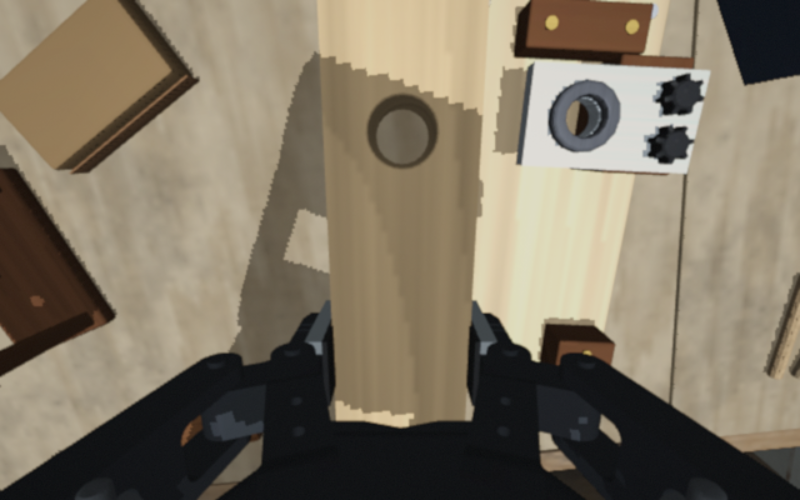

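```bash
python3 - <<'E'
from h import *
P=lambda u,v,z: ray('w2',u*.8,v*.8,z)
for zt in (.174,.177,.180):
  b=P(402,131,zt); l=[P(318,0,zt),P(331,290,zt)]; r=[P(491,0,zt),P(473,290,zt)]
  a=lambda e:np.arctan2(*(e[0]-e[1])[1::-1]); print(zt,b,a(l),a(r),np.linalg.norm((l[0]-r[0])[:2]),np.linalg.norm((l[1]-r[1])[:2]))
print('bush',P(585,116,.084))
E
```

```text
0.174 [ 0.5832502  -0.12823811  0.174     ] -0.1286141920318121 -0.1340542044147986 0.04674308004488272 0.04629085243423595
0.177 [ 0.58310135 -0.12821071  0.177     ] -0.12861419203181212 -0.134054204414799 0.045553486519760746 0.045112767928994324
0.18 [ 0.58295251 -0.12818331  0.18      ] -0.12861419203181196 -0.13405420441479873 0.04436389299463879 0.04393468342375276
bush [ 0.58337796 -0.22281366  0.084     ]
```

```bash
python3 -c "
from h import *
go(.517,-.126,.032,-1.725)"
```

```text
shift [0.14 0.14 2.91] turn [ 0.   -0.01  0.35] ang -1.69 tcp [ 0.5119 -0.1195  0.1485] t 8.35 q6 1.23 F [-0.4 -0.2 -2.6] op 0.517
```

Call:
carry_out --plan ".14 .14 .3 0 0 0;0 0 .5 0 0 .35;0 0 .5 0 0 0;0 0 .5 0 0 0;0 0 .5 0 0 0;0 0 .4 0 0 0;0 0 .2 0 0 0;0 0 0 0 0 0"

```text
time_s: 9.02
eef_pos: [0.5154, -0.1254, 0.0302]
eef_rot: [-0.001, 0.997, -0.076, -0.002]
wrist_force: [-0.1, 0.6, -1.8]
opening: 0.514
grasp_force: 62.2
```

Call:
carry_out --plan "0 .2 0 0 0 0;0 .25 0 0 0 0;0 .25 0 0 0 0;0 .25 0 0 0 0;0 .25 0 0 0 0;0 .25 0 0 0 0;0 .2 0 0 0 0;0 .1 0 0 0 0"

```text
time_s: 9.68
eef_pos: [0.5058, -0.1971, 0.0319]
eef_rot: [0.0, 0.997, -0.078, 0.0]
wrist_force: [0.3, 0.3, -3.1]
opening: 0.514
grasp_force: 62.2
```

```bash
python3 -c "
from h import *
go(.511,-.2115,.0296,-1.737)
shot('wrist','w3')
im=cv2.imread('pics/w3.png');cv2.imwrite('pics/w3b.png',cv2.resize(im,(800,500)))"
```

```text
shift [0.18 0.34 0.06] turn [ 0.   -0.    0.11] ang -1.726 tcp [ 0.5058 -0.1971  0.0319] t 9.68 q6 1.14 F [ 0.3  0.3 -3.1] op 0.514
```

View pics/w3b.png

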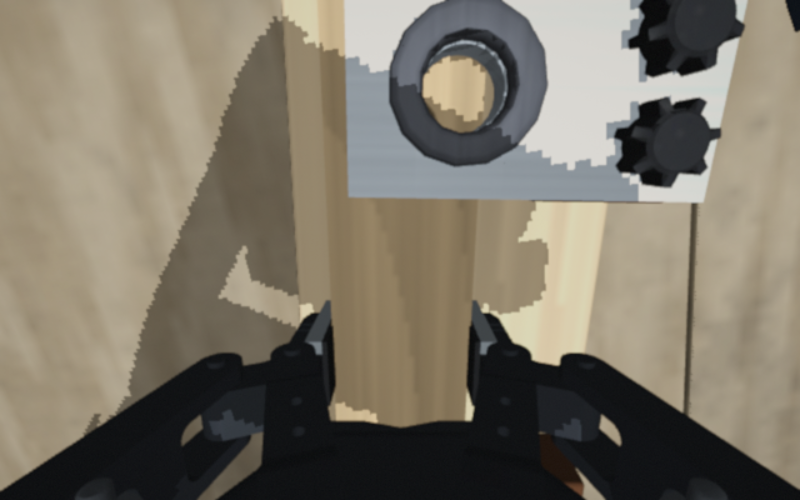

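Call:
carry_out --plan "0 .08 0 0 0 0;0 .08 0 0 0 0;0 .08 0 0 0 .06;0 .06 .02 0 0 0;0 .04 .02 0 0 0;0 .02 0 0 0 0;0 .02 0 0 0 0;0 0 0 0 0 0"

```text
time_s: 10.4
eef_pos: [0.5035, -0.2101, 0.03]
eef_rot: [-0.0, 0.997, -0.08, -0.0]
wrist_force: [-0.2, 1.7, -2.9]
opening: 0.513
grasp_force: 62.3
```

Call:
carry_out --plan ".04 0 0 0 0 0;.04 0 0 0 0 0;.04 0 0 0 0 0;.02 0 0 0 0 0;.02 0 0 0 0 0;.02 0 0 0 0 0;0 0 0 0 0 0;0 0 0 0 0 0"

```text
time_s: 11.07
eef_pos: [0.5107, -0.2114, 0.03]
eef_rot: [-0.0, 0.997, -0.08, 0.0]
wrist_force: [-0.5, 2.5, -2.9]
opening: 0.518
grasp_force: 62.3
```

```bash
python3 -c "
from h import *
go(.511,-.2115,.0296,-1.737)"
```

```text
shift [0.01 0.   0.01] turn [-0.   -0.    0.06] ang -1.731 tcp [ 0.5107 -0.2114  0.03  ] t 11.07 q6 1.12 F [-0.5  2.5 -2.9] op 0.518
```

Call:
carry_out --plan ".02 .01 0 0 0 0;.02 .01 0 0 0 0;.02 0 0 0 0 0;.02 0 0 0 0 0;0 .01 0 0 0 0;0 .01 0 0 0 0;0 0 0 0 0 0;0 0 0 0 0 0"

```text
time_s: 11.73
eef_pos: [0.5126, -0.212, 0.0297]
eef_rot: [-0.002, 0.997, -0.08, -0.001]
wrist_force: [-2.1, 8.5, 1.3]
opening: 0.516
grasp_force: 62.9
```

Call:
carry_out --plan ".03 0 .02 0 0 0;.03 .01 0.01 0 0 0;.02 .01 0 0 0 0;0 0 0 0 0 0;0 0 0 0 0 0;0 0 0 0 0 0;0 0 0 0 0 0;0 0 0 0 0 0"

```text
time_s: 12.4
eef_pos: [0.5125, -0.2119, 0.0296]
eef_rot: [-0.003, 0.997, -0.08, -0.005]
wrist_force: [-20.8, 14.8, 25.8]
opening: 0.519
grasp_force: 65.8
```

```bash
python3 -c "
from h import *
go(.511,-.2115,.0296,-1.737)"
```

```text
shift [-0.04 -0.   -0.  ] turn [-0.04  0.1   0.06] ang -1.731 tcp [ 0.5125 -0.2119  0.0296] t 12.4 q6 1.13 F [-20.8  14.8  25.8] op 0.519
```

Call:
carry_out --plan "-.02 0 -.03 0 0 0;0 0 0 0 0 0;0 0 0 0 0 0;0 0 0 0 0 0;0 0 0 0 0 0;0 0 0 0 0 0;0 0 0 0 0 0;0 0 0 0 0 0" --claw -1

```text
time_s: 13.07
eef_pos: [0.5158, -0.2149, 0.03]
eef_rot: [0.0, 0.997, -0.08, -0.0]
wrist_force: [-0.2, -0.5, -0.1]
opening: 0.997
grasp_force: 0.0
```

Call:
carry_out --plan "0 0 -.2 0 0 0;0 0 -.6 0 0 0;0 0 -.9 0 0 0;0 0 -.9 0 0 0;0 0 -.9 0 0 0;0 0 -.9 0 0 0;0 0 -.6 0 0 0;0 0 -.2 0 0 0"

```text
time_s: 13.73
eef_pos: [0.5178, -0.2161, 0.2441]
eef_rot: [0.002, 0.997, -0.08, 0.004]
wrist_force: [1.1, -0.4, 0.4]
opening: 0.995
grasp_force: 0.0
```

```bash
python3 -c "
from h import *
go(.525,.172,.24,-1.737)
shot('wrist','w4')
im=cv2.imread('pics/w4.png');cv2.imwrite('pics/w4b.png',cv2.resize(im[:320],(800,400)))"
```

```text
shift [-1.37 -9.61  0.05] turn [ 0.04 -0.08  0.06] ang -1.731 tcp [ 0.5178 -0.2161  0.2441] t 13.73 q6 1.12 F [ 1.1 -0.4  0.4] op 0.995
```

View pics/w4b.png

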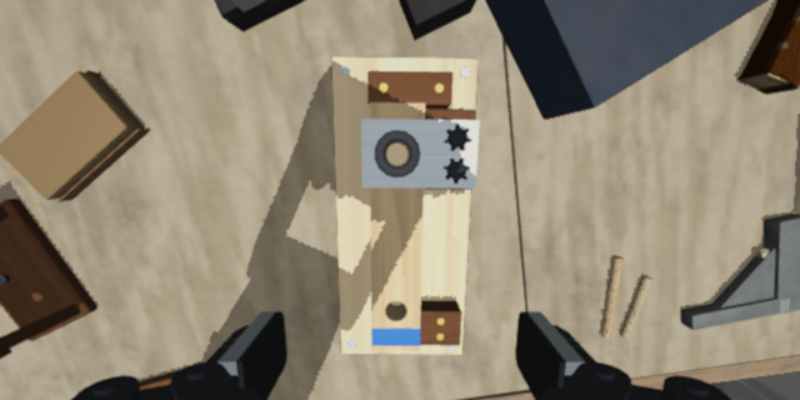

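```bash
python3 - <<'E'
from h import *
P=lambda u,v,z: ray('w4',u*.8,v*.8,z)
b=P(397.5,153.5,.084);t=P(396,311,.058);d=(b-t)[:2];print(b,t,np.linalg.norm(d),np.arctan2(d[1],d[0]))
l=[P(372,205,.058),P(372,340,.058)];d=(l[0]-l[1]);print(np.arctan2(d[1],d[0]))
print('top bush vs',)
E
```

```text
[ 0.58335299 -0.22418136  0.084     ] [ 0.44491748 -0.20001109  0.058     ] 0.1405296812942449 -0.17285350701932226
-0.1787475278335443
top bush vs
```

Call:
carry_out --plan "0 0 0 0 0 -1;0 0 0 0 0 -1;0 0 0 0 0 -1;0 0 0 0 0 -1;0 0 0 0 0 -1;0 0 0 0 0 -1;0 0 0 0 0 -1;0 0 0 0 0 -1"

```text
time_s: 14.45
eef_pos: [0.5149, -0.2142, 0.2359]
eef_rot: [-0.001, 0.948, 0.317, -0.001]
wrist_force: [0.3, -0.3, -0.2]
opening: 0.999
grasp_force: 0.0
```

Call:
carry_out --plan "0 0 0 0 0 -1;0 0 0 0 0 -1;0 0 0 0 0 -1;0 0 0 0 0 -1;0 0 0 0 0 -1;0 0 0 0 0 -1;0 0 0 0 0 -1;0 0 0 0 0 -1"

```text
time_s: 15.12
eef_pos: [0.5149, -0.2142, 0.2359]
eef_rot: [-0.002, 0.75, 0.661, -0.0]
wrist_force: [0.5, 0.2, -0.7]
opening: 0.999
grasp_force: 0.0
```

Call:
carry_out --plan "0 0 0 0 0 -1;0 0 0 0 0 -1;0 0 0 0 0 -1;0 0 0 0 0 -1;0 0 0 0 0 -1;0 0 0 0 0 -1;0 0 0 0 0 -1;0 0 0 0 0 -1"

```text
time_s: 15.78
eef_pos: [0.5149, -0.2142, 0.2359]
eef_rot: [-0.002, 0.434, 0.901, 0.0]
wrist_force: [-0.5, 0.6, 1.7]
opening: 0.999
grasp_force: 0.0
```

Call:
carry_out --plan "0 0 0 0 0 -1;0 0 0 0 0 -1;0 0 0 0 0 -1;0 0 0 0 0 -1;0 0 0 0 0 -1;0 0 0 0 0 -1;0 0 0 0 0 -1;0 0 0 0 0 -.5"

```text
time_s: 16.45
eef_pos: [0.5149, -0.2142, 0.2359]
eef_rot: [-0.002, 0.073, 0.997, 0.001]
wrist_force: [-0.2, 0.6, -0.1]
opening: 1.003
grasp_force: 0.0
```

```bash
python3 -c "
from h import *
go(.525,.172,.27,1.405)"
```

```text
shift [ 1.16  9.59 -0.83] turn [ 0.01 -0.03  0.19] ang 1.424 tcp [ 0.5149 -0.2142  0.2359] t 16.45 q6 -2.03 F [-0.2  0.6 -0.1] op 1.003
```

Call:
carry_out --plan ".1 .5 -.2 0 0 0;.1 .85 -.2 0 0 0;.1 .85 -.2 0 0 0;.1 .85 -.2 0 0 0;.1 .85 0 0 0 0;.1 .85 0 0 0 0;.1 .85 0 0 0 0;.1 .85 0 0 0 0"

```text
time_s: 17.12
eef_pos: [0.522, 0.0468, 0.2682]
eef_rot: [-0.001, 0.076, 0.997, 0.0]
wrist_force: [0.4, 0.5, 0.1]
opening: 1.002
grasp_force: 0.0
```

Call:
carry_out --plan ".1 .85 0 0 0 0;.1 .85 0 0 0 0;.1 .8 0 0 0 0;.06 .5 0 0 0 0;0 .1 0 0 0 0;0 0 0 0 0 0;0 0 0 0 0 0;0 0 0 0 0 0"

```text
time_s: 17.78
eef_pos: [0.5275, 0.1686, 0.2693]
eef_rot: [-0.001, 0.076, 0.997, -0.0]
wrist_force: [0.1, 0.3, 0.1]
opening: 1.0
grasp_force: 0.0
```

```bash
python3 -c "
from h import *
go(.525,.172,.27,1.405)
shot('wrist','w5')
im=cv2.imread('pics/w5.png');cv2.imwrite('pics/w5b.png',cv2.resize(im,(800,500)))"
```

```text
shift [ 0.07  0.07 -0.02] turn [-0.01 -0.01  0.13] ang 1.418 tcp [0.5275 0.1686 0.2693] t 17.78 q6 -1.32 F [0.1 0.3 0.1] op 1.0
```

View pics/w5b.png

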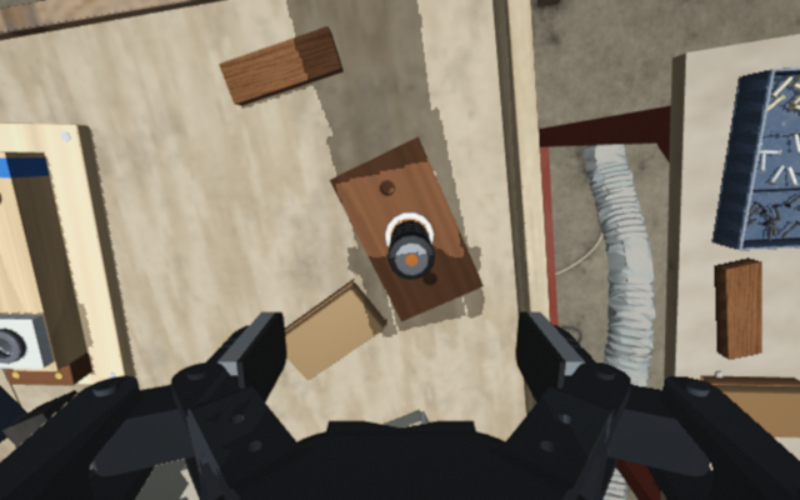

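```bash
python3 - <<'E'
from h import *
P=lambda u,v,z: ray('w5',u*.8,v*.8,z)
print(P(412,259,.183),P(409,236,.116))
c=[P(*q,.11) for q in [(332,181),(418,139),(482,286),(403,320)]];print(np.round(c,4),np.mean(c,0))
p=P(412,259,.183); go(p[0],p[1],.137,1.405)
E
```

```text
[0.52866378 0.17622753 0.183     ] [0.52856524 0.17580681 0.116     ]
[[0.4776 0.1231 0.11  ]
 [0.4568 0.1935 0.11  ]
 [0.5814 0.2297 0.11  ]
 [0.6018 0.1599 0.11  ]] [0.52938028 0.17652665 0.11      ]
shift [0.   0.2  3.31] turn [-0.01 -0.01  0.12] ang 1.417 tcp [0.5276 0.1685 0.2696] t 17.83 q6 -1.32 F [-0.7 -0.4 -0.5] op 0.999
```

Call:
carry_out --plan "0 .2 .2 0 0 0;0 0 .5 0 0 0;0 0 .6 0 0 0;0 0 .6 0 0 0;0 0 .6 0 0 0;0 0 .5 0 0 0;0 0 .3 0 0 0;0 0 0 0 0 0"

```text
time_s: 18.5
eef_pos: [0.5268, 0.1771, 0.1347]
eef_rot: [-0.003, 0.076, 0.997, -0.001]
wrist_force: [-0.3, -0.6, -0.7]
opening: 0.998
grasp_force: 0.0
```

Call:
carry_out --plan "0 0 0 0 0 0;0 0 0 0 0 0;0 0 0 0 0 0;0 0 0 0 0 0;0 0 0 0 0 0;0 0 0 0 0 0;0 0 0 0 0 0;0 0 0 0 0 0" --claw 1

```text
time_s: 19.17
eef_pos: [0.5298, 0.1777, 0.1395]
eef_rot: [0.001, 0.076, 0.997, 0.0]
wrist_force: [-0.7, -0.5, 6.2]
opening: 0.334
grasp_force: 59.0
```

Call:
carry_out --plan "0 0 0 0 0 0;0 0 0 0 0 0;0 0 0 0 0 0;0 0 0 0 0 0;0 0 0 0 0 0;0 0 0 0 0 0;0 0 0 0 0 0;0 0 0 0 0 0"

```text
time_s: 19.83
eef_pos: [0.5298, 0.1777, 0.1395]
eef_rot: [0.001, 0.076, 0.997, 0.0]
wrist_force: [-0.5, -0.6, 6.8]
opening: 0.342
grasp_force: 59.0
```

```bash
python3 -c "
from h import *
go(.5287,.1763,.257,1.405)"
```

```text
shift [ 0.02 -0.04 -2.94] turn [0.   0.02 0.14] ang 1.419 tcp [0.5298 0.1777 0.1395] t 19.83 q6 -1.31 F [-0.5 -0.6  6.8] op 0.342
```

Call:
carry_out --plan "0 0 -.1 0 0 0;0 0 -.2 0 0 0;0 0 -.4 0 0 0;0 0 -.6 0 0 0;0 0 -.6 0 0 0;0 0 -.6 0 0 0;0 0 -.4 0 0 0;0 0 -.1 0 0 0"

```text
time_s: 20.5
eef_pos: [0.5304, 0.178, 0.2621]
eef_rot: [0.003, 0.076, 0.997, 0.001]
wrist_force: [0.3, 0.4, -0.7]
opening: 0.342
grasp_force: 59.2
```

```bash
python3 -c "
from h import *
go(.583,-.223,.26,1.405)"
```

```text
shift [-2.81 -9.71  0.05] turn [0.02 0.06 0.14] ang 1.419 tcp [0.5304 0.178  0.2621] t 20.5 q6 -1.31 F [ 0.3  0.4 -0.7] op 0.342
```

Call:
carry_out --plan "-.1 -.3 0 0 0 0;-.18 -.6 0 0 0 0;-.2 -.7 0 0 0 0;-.2 -.7 0 0 0 0;-.2 -.7 0 0 0 0;-.2 -.7 0 0 0 0;-.2 -.7 0 0 0 0;-.2 -.7 0 0 0 0"

```text
time_s: 21.17
eef_pos: [0.5554, -0.0349, 0.2561]
eef_rot: [-0.002, 0.076, 0.997, 0.0]
wrist_force: [1.1, 0.8, -0.8]
opening: 0.338
grasp_force: 59.3
```

Call:
carry_out --plan "-.2 -.7 0 0 0 0;-.2 -.7 0 0 0 0;-.2 -.7 0 0 0 0;-.2 -.7 0 0 0 0;-.2 -.7 0 0 0 0;-.2 -.6 0 0 0 0;-.2 -.4 0 0 0 0;-.13 -.1 0 0 0 0"

```text
time_s: 21.83
eef_pos: [0.5879, -0.2275, 0.2558]
eef_rot: [-0.002, 0.078, 0.997, 0.0]
wrist_force: [-0.0, 0.8, -0.9]
opening: 0.329
grasp_force: 59.3
```

Call:
carry_out --plan "0 -.35 0 0 0 0;0 -.35 0 0 0 0;0 -.1 0 0 0 0;0 0 0 0 0 0;0 0 0 0 0 0;0 0 0 0 0 0;0 0 0 0 0 0;0 0 0 0 0 0"

```text
time_s: 22.5
eef_pos: [0.5846, -0.255, 0.2583]
eef_rot: [0.0, 0.075, 0.997, -0.0]
wrist_force: [-0.2, 0.5, -0.8]
opening: 0.336
grasp_force: 59.4
```

```bash
python3 -c "
from h import *
go(.583,-.223,.26,1.405)
for n in ['side','wrist','top']: shot(n,n[0]+'6')
im=cv2.imread('pics/s6.png');cs=cv2.resize(im[150:270,220:370],None,fx=3.2,fy=3.2,interpolation=2)
iw=cv2.imread('pics/w6.png');cw=cv2.resize(iw[0:400:1],None,fx=.5,fy=.5)
d=np.zeros((600,800,3),np.uint8);d[:384,:480]=cs;d[400:,:320]=cw
print(proj('s6',[.583,-.223,.084]),proj('s6',[.583,-.223,.1485]),proj('w6',[.583,-.223,.084]))
c=iw[40:340,200:440]; d[:375,480:780]=cv2.resize(c,(300,375))
cv2.imwrite('pics/m6.png',d)"
```

```text
shift [ 0.16  0.78 -0.04] turn [-0.    0.    0.15] ang 1.42 tcp [ 0.5846 -0.255   0.2583] t 22.5 q6 -2.02 F [-0.2  0.5 -0.8] op 0.336
[290.86890208 202.72092299] [290.1296934 185.1322951] [349.76938963 178.39372232]
```

View pics/m6.png

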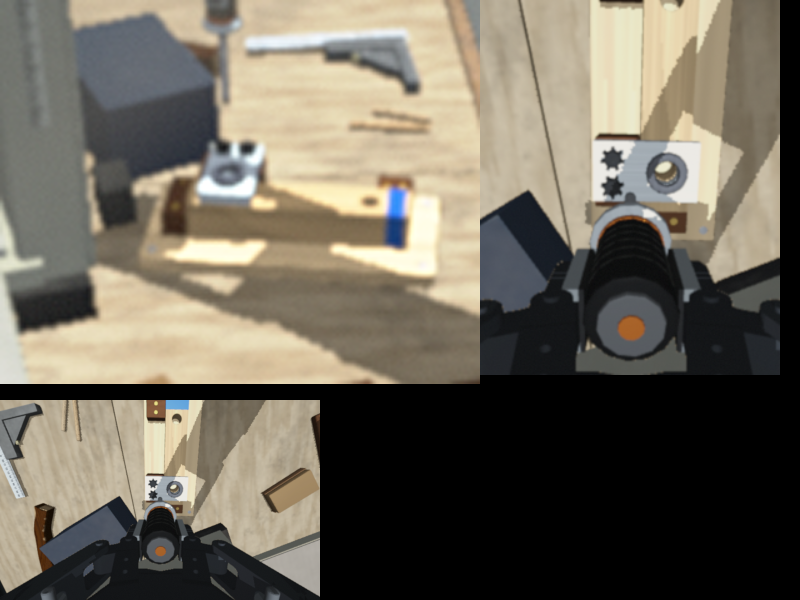

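```bash
python3 - <<'E'
from h import *
c=lambda x,y:((200+(x-480)/1.25),40+y/1.25)
tcp=ctrl.get_obs()['eef_pos'];print(tcp)
for n,p,z in [('cap',(631,328),.3018),('tip',(630,195),.1448),('bush',(666,173),.084)]:
    print(n,np.array(c(*p)).round(1),ray('w6',*c(*p),z))
for n,X in [('tip',[*tcp[:2],.1448]),('cap',[*tcp[:2],.3018]),('collar',[*tcp[:2],.2348])]: print(n,proj('w6',X),proj('s6',X),proj('t6',X))
g=cv2.cvtColor(cv2.imread('pics/w6.png'),cv2.COLOR_BGR2GRAY)
print(g[186:214,306:336:1])
im=cv2.imread('pics/w6.png').astype(int);m=(im[:,:,2]-im[:,:,0]>90)&(np.arange(400)[:,None]>280)
ys,xs=np.nonzero(m[:,290:350]);print('orange',xs.mean()+290,ys.mean(),len(xs))
g=cv2.cvtColor(cv2.imread('pics/s6.png'),cv2.COLOR_BGR2GRAY)
print(g[168:186,280:302])
E
```

```text
[ 0.58453933 -0.25530219  0.25822136]
cap [320.8 302.4] [ 0.58451057 -0.25438198  0.3018    ]
tip [320. 196.] [ 0.5824229  -0.25444428  0.1448    ]
bush [348.8 178.4] [ 0.58285354 -0.22400541  0.084     ]
tip [319.38669149 198.50383046] [289.55660867 180.83172912] [345.69692305 158.12137349]
cap [318.34269656 302.80056781] [287.59870301 134.83438977] [349.64438891 149.80323865]
collar [319.00595885 236.53962022] [288.46366005 155.15494111] [347.82274269 153.64182761]
[[ 57  44  37  32  31  55  85  88 108 155 170 171 171 171 171 171 171 170
  170 170 170 170 169 170 169 170 170 169 162 128]
 [ 54  41  36  36  32  28  25  34  78 137 167 172 172 172 171 171 171 171
  171 171 171 171 170 170 170 170 171 188 210 172]
 [ 41  37  36  36  34  29  33  52  95 145 167 170 170 170 170 170 170 169
  170 170 169 170 169 169 169 169 170 188 210 177]
 [ 42  37  35  36  34  38  65 104 134 160 168 168 168 168 168 168 167 167
  167 167 167 167 167 167 167 167 167 172 181 166]
 [ 43  38  36  37  36  51 106 152 163 166 167 166 166 166 166 166 166 166
  166 166 166 166 165 166 165 166 166 165 166 165]
 [ 
[... 3895 characters left out ...]
1 164 207 220 217 211 209 206
  207 205 208 206]
 [ 68  67  67  67  62  61  78 138 179 155 129 160 204 217 214 211 209 209
  207 206 206 202]
 [ 66  63  64  64  61  61  78 134 176 152 122 151 199 212 210 210 209 210
  209 210 208 207]
 [ 67  65  64  62  62  58  75 131 172 154 124 148 199 216 215 214 214 218
  217 218 215 216]
 [ 63  64  62  61  61  57  73 119 165 170 157 172 206 219 221 220 220 220
  221 221 219 218]
 [ 63  61  61  60  59  59  63  96 150 183 189 198 211 217 218 215 217 217
  215 216 215 214]
 [ 63  63  61  61  60  58  57  82 135 185 202 204 209 212 212 212 211 212
  210 209 212 212]
 [ 62  63  62  59  58  56  57  77 135 189 209 211 211 212 210 209 210 210
  210 208 208 208]]
```

```bash
python3 -c "
from h import *
go(.5836,-.224,.206,1.405)"
```

```text
shift [0.14 0.77 1.31] turn [-0.    0.    0.15] ang 1.42 tcp [ 0.5845 -0.2553  0.2582] t 22.65 q6 -2.02 F [ 0.4  0.  -0.5] op 0.335
```

Call:
carry_out --plan ".04 .2 0 0 0 0;.05 .25 0 0 0 0;.05 .22 0 0 0 0;0 .1 .1 0 0 0;0 0 .3 0 0 0;0 0 .4 0 0 0;0 0 .3 0 0 0;0 0 .1 0 0 0"

```text
time_s: 23.32
eef_pos: [0.5821, -0.2236, 0.2065]
eef_rot: [-0.002, 0.076, 0.997, 0.001]
wrist_force: [0.4, 0.7, -0.4]
opening: 0.337
grasp_force: 59.4
```

Call:
carry_out --plan "0 0 .1 0 0 0;0 0 0 0 0 0;0 0 0 0 0 0;0 0 0 0 0 0;0 0 0 0 0 0;0 0 0 0 0 0;0 0 0 0 0 0;0 0 0 0 0 0"

```text
time_s: 23.98
eef_pos: [0.5836, -0.2244, 0.2064]
eef_rot: [0.0, 0.076, 0.997, -0.0]
wrist_force: [0.1, 1.0, -1.6]
opening: 0.336
grasp_force: 59.4
```

```bash
python3 - <<'E'
from h import *
np.set_printoptions(linewidth=250)
go(.5836,-.224,.1415,1.405)
for n in ['side','wrist','top']: shot(n,n[0]+'7')
t=ctrl.get_obs()['eef_pos']; tz=t[2]-.1395+.026
for f in ['w7','s7']: print(f,'tip',proj(f,[*t[:2],tz]),'bush',proj(f,[.583,-.2236,.084]),'rim dx',proj(f,[.593,-.2236,.084]),'dy',proj(f,[.583,-.2136,.084]),'outer',proj(f,[.583-.018,-.2236,.084]))
u,v=map(int,proj('w7',[.583,-.2236,.084])); g=cv2.cvtColor(cv2.imread('pics/w7.png'),cv2.COLOR_BGR2GRAY)
print(u,v);print(g[v-24:v+20,u-24:u+25])
u,v=map(int,proj('s7',[.583,-.2236,.084])); g=cv2.cvtColor(cv2.imread('pics/s7.png'),cv2.COLOR_BGR2GRAY)
print(u,v);print(g[v-16:v+8,u-12:u+13])
E
```

```text
shift [0.   0.01 1.62] turn [-0.    0.    0.14] ang 1.419 tcp [ 0.5836 -0.2244  0.2064] t 23.98 q6 -1.98 F [ 0.1  1.  -1.6] op 0.336
w7 tip [319.70709014 198.40268743] bush [320.5054134  195.28086869] rim dx [322.19037704 205.98764534] dy [331.63573447 193.62195437] outer [317.39105357 175.49126942]
s7 tip [290.58674989 200.16847584] bush [290.86637871 202.61643078] rim dx [287.68071486 202.73175556] dy [290.90865952 204.36727032] outer [296.59508905 202.40904473]
320 195
[[227 227 227 ... 221 228 228]
 [227 228 227 ... 223 228 227]
 [227 228 227 ... 227 227 228]
 ...
 [131 107 122 ... 166 123 125]
 [110 117 141 ... 206 163 116]
 [115 140 153 ... 212 189 133]]
290 202
[[ 63  64  62  63  61  59  58  58  57  70 111 145 144 149 181 209 217 215 215 213 211 210 208 211 210]
 [ 62  61  60  59  57  59  58  57  54  72 113 143 138 139 173 207 215 213 213 211 209 206 209 209 210]
 [ 60  62  58  60  57  61  58  56  54  70 113 144 130 129 166 202 212 211 210 210 208 208 209 210 212]
 [ 57  60  59  63  59  57  55  51  55  69 117 147 134 130 168 201 212 208 207 207 208 207 208 210 211]
 [ 59  58  
[... 1349 characters left out ...]
 122 146 148 111  74  62  72  90 102  92  72  66 108 194 252 255 254 226 131 120]
 [197 198 198 176 134 126 150 141 100  66  64  90 117 128 122  94  65  73 129 199 235 240 183 104 112]
 [134 136 142 140 131 144 159 149 103  70  66  84 107 124 127 105  74  69 101 145 180 182 139  91 112]
 [ 83  92 116 130 144 160 168 158 122  87  70  73  87 107 116 109 103 103 125 153 158 153 151 149 158]
 [ 69  93 122 139 154 166 170 166 148 121 106 111 112 119 132 157 182 173 174 175 165 167 204 220 221]
 [ 73 107 133 148 158 167 170 168 165 156 172 201 213 213 219 240 252 245 237 225 186 183 227 239 238]
 [ 82 116 138 148 157 161 163 163 162 168 207 250 254 254 254 255 255 255 255 253 221 180 212 232 237]]
```

```bash
python3 - <<'E'
from h import *
np.set_printoptions(linewidth=300,threshold=10**6)
g=cv2.cvtColor(cv2.imread('pics/w7.png'),cv2.COLOR_BGR2GRAY)
print('cols 296..344, rows 168..'); print(g[168:216,296:346])
E
```

```text
cols 296..344, rows 168..
[[228 228 228 228 227 227 228 227 228 228 228 228 228 226 220 210 179 164 164 164 164 164 165 164 164 164 164 165 164 165 165 165 165 164 164 165 164 165 165 165 165 165 165 164 171 195 220 228 228 228]
 [227 227 227 227 228 227 227 227 227 227 227 227 228 222 202 183 167 164 165 165 165 165 165 165 165 165 165 165 165 165 165 165 165 165 164 165 165 165 165 165 165 165 165 165 179 210 226 228 228 227]
 [227 227 227 227 227 227 227 227 227 227 228 228 226 218 203 176 165 165 165 165 165 165 165 165 166 165 166 166 166 166 166 166 166 166 166 166 166 166 166 166 166 166 166 165 171 195 223 228 228 227]
 [227 227 227 227 227 227 227 227 227 227 228 227 221 193 177 166 163 164 164 164 164 164 164 164 164 165 164 165 164 165 165 165 165 165 165 165 165 165 164 165 165 165 165 165 167 188 221 228 228 227]
 [227 228 227 227 228 227 227 228 227 228 227 228 219 181 161 161 162 163 162 162 162 162 162 162 163 163 163 164 164 163 164 163 163 163 164 163 163 164 163 164 164 164 163 169 185 200 223 228 227 227]
 [227 228 227 227 227 227 227 227 227 228 227 228 219 181 1
[... 7970 characters left out ...]
5  99 105 115 132 139 156 187 213 218 220 226 228 228 228 228 228 224 207 166 123 125 147]
 [110 117 141 154 158 159 159 159 158 161 162 160 153 144 126 115 100  88  81  78  74  76  77  77  75  66  62  67  72  75  80  93  98 114 141 166 173 192 222 229 228 228 227 228 228 224 206 163 116 125]
 [115 140 153 155 157 158 159 159 159 158 154 144 121  98  83  79  78  75  77  81  90  95  95  96  92  77  66  76  83  86  86  89  84  82  88  96 112 163 214 228 229 226 220 218 218 218 212 189 133 104]
 [137 153 156 156 157 158 159 159 157 146 122  98  82  74  74  79  88  80  68  65  67  63  57  56  53  45  37  43  52  63  78  88  92  86  76  74  80 121 180 211 217 212 189 179 179 178 178 168 142 112]]
```

Call:
carry_out --plan "-.01 .01 .02 0 0 0;0 0 .04 0 0 0;0 0 .05 0 0 0;0 0 .06 0 0 0;0 0 .06 0 0 0;0 0 .06 0 0 0;0 0 .06 0 0 0;0 0 .06 0 0 0"

```text
time_s: 24.8
eef_pos: [0.5839, -0.224, 0.1893]
eef_rot: [-0.0, 0.076, 0.997, 0.0]
wrist_force: [-0.2, 0.1, -1.5]
opening: 0.334
grasp_force: 59.4
```

Call:
carry_out --plan "0 0 .06 0 0 0;0 0 .06 0 0 0;0 0 .06 0 0 0;0 0 .06 0 0 0;0 0 .06 0 0 0;0 0 .06 0 0 0;0 0 .04 0 0 0;0 0 .02 0 0 0"

```text
time_s: 25.47
eef_pos: [0.5838, -0.224, 0.1725]
eef_rot: [-0.0, 0.076, 0.997, 0.0]
wrist_force: [-0.1, 0.4, -1.0]
opening: 0.337
grasp_force: 59.4
```

```bash
python3 -c "
from h import *
go(.5838,-.2238,.1415,1.405)"
```

```text
shift [0.   0.   0.77] turn [ 0.   -0.    0.14] ang 1.419 tcp [ 0.5838 -0.224   0.1725] t 25.47 q6 -1.97 F [-0.1  0.4 -1. ] op 0.337
```

Call:
carry_out --plan "0 0 .02 0 0 0;0 0 .04 0 0 0;0 0 .05 0 0 0;0 0 .06 0 0 0;0 0 .06 0 0 0;0 0 .06 0 0 0;0 0 .06 0 0 0;0 0 .06 0 0 0"

```text
time_s: 26.13
eef_pos: [0.584, -0.224, 0.1562]
eef_rot: [-0.0, 0.076, 0.997, 0.0]
wrist_force: [-0.4, -0.6, -1.0]
opening: 0.338
grasp_force: 59.4
```

Call:
carry_out --plan "0 0 .06 0 0 0;0 0 .06 0 0 0;0 0 .06 0 0 0;0 0 .06 0 0 0;0 0 .06 0 0 0;0 0 .04 0 0 0;0 0 .02 0 0 0;0 0 0 0 0 0"

```text
time_s: 26.8
eef_pos: [0.5839, -0.224, 0.1418]
eef_rot: [-0.0, 0.076, 0.997, 0.0]
wrist_force: [-0.4, -0.6, -0.9]
opening: 0.336
grasp_force: 59.4
```

Call:
carry_out --plan "0 0 0 0 0 0;0 0 0 0 0 0;0 0 0 0 0 0;0 0 0 0 0 0;0 0 0 0 0 0;0 0 0 0 0 0;0 0 0 0 0 0;0 0 0 0 0 0"

```text
time_s: 27.47
eef_pos: [0.584, -0.2241, 0.1421]
eef_rot: [0.0, 0.076, 0.997, -0.0]
wrist_force: [0.2, -0.7, -2.3]
opening: 0.34
grasp_force: 59.4
```

```bash
python3 - <<'E'
from h import *
np.set_printoptions(linewidth=300,threshold=10**6)
go(.5838,-.224,.1415,1.405)
shot('side','s8'); t=ctrl.get_obs()['eef_pos']; cz=t[2]-.0295
for z in (cz,cz-.028,.084): print(z,proj('s8',[*t[:2],z]))
u,v=map(int,proj('s8',[.583,-.2236,.084])); g=cv2.cvtColor(cv2.imread('pics/s8.png'),cv2.COLOR_BGR2GRAY)
print(u-8,v-16);print(g[v-16:v+8,u-8:u+9])
E
```

```text
shift [0.01 0.   0.02] turn [-0.    0.    0.14] ang 1.419 tcp [ 0.584  -0.2241  0.1421] t 27.47 q6 -1.97 F [ 0.2 -0.7 -2.3] op 0.34
0.11258739270607998 [290.21805876 194.8658477 ]
0.08458739270607998 [290.53791966 202.39623202]
0.084 [290.54455769 202.55250905]
282 186
[[ 60  61  71  85  78  56  47  49  63  82  86  63  71 143 203 219 214]
 [ 62  60  59  68  69  57  46  49  61  80  88  58  70 139 200 216 213]
 [ 60  58  59  65  68  60  50  52  60  85  87  58  65 134 196 213 211]
 [ 59  57  61  68  78  76  70  64  71  84  83  57  63 133 195 212 210]
 [ 58  57  59  70  86  84  79  73  75  82  73  48  62 130 188 206 206]
 [ 58  55  55  64  73  68  62  61  63  62  52  36  60 128 187 206 209]
 [ 55  54  60  71  66  53  42  39  44  40  37  35  66 129 184 207 213]
 [ 55  57  80 105  95  63  43  41  42  41  41  54  95 139 170 183 196]
 [ 53  64 105 142 133  97  70  64  62  62  66  92 144 181 166 134 133]
 [ 51  62 110 152 154 125 103  98  93  95  95 121 185 218 174  95  77]
 [ 53  57  99 139 150 143 132 126 122 123 123 135 176 192 143  70  63]
 [ 49  58  86 125 147 150 147 145 140 143 154 170
[... 174 characters left out ...]
120 157 173 169 156 139 117 130 200 252 255 254 255 255 255]
 [122 106 131 159 163 148 124 108 103 113 140 180 218 245 255 255 255]
 [155 120 142 156 139 109  82  79  96 109 100  94 113 166 228 254 255]
 [149 124 149 149 113  78  64  81 108 120 108  81  65  89 147 201 223]
 [134 128 152 143 101  70  66  88 110 120 114  90  65  66 100 144 169]
 [131 146 162 150 106  70  68  81  93  95  93  83  69  75 100 142 160]
 [143 161 170 158 125  90  72  69  71  73  74  86 104 125 149 168 165]
 [154 169 171 167 153 123 101  85  80  91 119 160 208 229 235 228 192]
 [160 169 171 171 167 156 140 129 130 165 211 245 255 255 255 254 234]
 [155 163 165 166 166 162 160 162 179 227 252 255 255 255 255 255 250]]
```

```bash
python3 -c "
from bench import ctrl
print(ctrl.hand_in())"
```

```text
the job is handed in; nothing more can be done
None
```

The job is handed in, though the call returned no verdict. The rail is turned and seated home against the stop and both fence blocks. The bore camera is held upright in the bush, about 1 mm off centre by my measurements, with its white band level with the bush top, at 27.5 s of the 70 s limit.

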